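Lock the tray sealer's tooling plate

TASK

The tooling plate of the tray sealer is loose at one edge: with a fingertip, push the open clamp dog round until it lies over the plate's edge against its stop pin. Then run the loose wing nut above it down (clockwise from above) by pushing its wings round, stroke after stroke, until it stops fully home. Only push: never take the dog or the wing nut between the fingers, and leave everything else standing where it is.

Things in the scene. Friction and masses are not known exactly. Their poses are not given: they have to be found in the camera images.
- sealer: Table-top tray sealer, fixed. Steel base 240 (x) x 440 (y) mm, deck 60 mm above the table; origin at the centre of its underside, z up, front to -x, yaw within 0.3 rad. The aluminium tooling plate on it spans x -95..95, y -135..25 mm, top 68 mm above the table. White housing: y 164..220, x -110..110 mm, top 155 mm above the table.
- bar (a point): Middle of the fixed round steel keeper bar above the loose wing nut, on its axis, 138 mm above the table. The bar is 12 mm thick (underside 132 mm), level along the sealer's y, from just over the loose stud (sealer x 0, y 62 mm) to the housing. A downward finger cannot pass through it: raise it over.
- stop_pin (a point): Top of the loose clamp's stop pin, 8 mm thick, 92 mm above the table, at x 14.5, y 12 mm of the sealer.
- tight_nut (a point): Top of the second, identical clamp (x 0, y -180 mm of the sealer), 111 mm above the table. Already tight, it belongs to the machine and does not move. Nothing to do here.
- dog (a joint): Angle of the open clamp dog about the loose clamp's vertical stud, which stands at x 0, y 70 mm of the sealer (rad): 0 = home, against its stop pin, pointing to the sealer's -y over the plate's edge; grows clockwise from above (1.57 points to the sealer's -x), starts between 0.8 and 1.4. Stiff hinge, about 0.06 N m, stays where it is left; to go home it is pushed counter-clockwise from above.
- dog_push (a point): Point in the middle of the dog's arm, 45 mm from the stud axis, at half height (77 mm above the table). The arm is a dark steel bar 20 mm wide, 14 mm thick (70 to 84 mm above the table), its end 70 mm from the stud axis. Site y axis points along the arm towards the stud, x across the arm (at home = the sealer's axes), z up.
- nut (a joint): Turn of the loose wing nut (rad), grows as it is tightened, clockwise from above; it meets a hard stop at 9.0, fully home. Starts between 0 and 3.5. Loose: about 0.03 N m, stays where it is left. It sinks 0.8 mm per rad.
- nut_wings (a point): Centre of the loose wing nut, on the stud axis at half the height of its wings (101 mm above the table when home, up to 108 mm when open). Site x axis lies along the two wings, z up. Plain steel; the wings form one straight bar 80 mm long over both tips, 6 mm thick, 20 mm tall from 14 mm off the axis outwards (10 mm above and below this point); hub 20 mm across. The wing's underside stays 7 mm or more above the dog.
- tray: Bystander: empty black food tray 110 x 75 x 32 mm standing on the tooling plate; origin at the centre of its underside.
- tub: Bystander: lidded clear tub, 38 mm across, 40 mm tall, on the sealer's deck beyond the loose nut; origin at the centre of its underside.
- spare: Bystander: spare round-headed steel bolt standing on its 26 mm head, 34 mm tall, on the sealer's front right deck; origin at the centre of its underside.
- label_roll: Bystander: paper label roll, 90 mm across, 55 mm tall, on the table to the left; origin at the centre of its underside.
- squeeze: Bystander: white squeeze bottle, 60 mm across, 170 mm tall, on the table to the left; origin at the centre of its underside.
- scanner: Bystander: black hand scanner lying on the table to the right, 180 mm long, 40 mm tall; origin under its middle.
- lids: Bystander: stack of clear lids, 104 mm across, 28 mm tall, on the table to the right; origin at the centre of its underside.

How it is judged:
By the outcome, as a careful person would: the job done as asked, in the order asked, and still so for the second after the job is handed in, with the robot touching nothing.
It also fails if it takes over 64 s, if anything falls off the work surface, if the arm or the gripper's body presses on something with over 40 N, if the wrist force passes 120 N, or if a joint passes its speed limit or range.

ROBOT

A 7-joint arm with a two-finger parallel gripper is mounted at the origin on the work surface. World frame = base frame: x ahead of the robot, y to its left, z up, the work surface at z = 0. Lengths are in m, angles in rad, forces in N, time in s.
With the tool pointing down it reaches from about 0.4 to 0.925 m from the base axis. Payload 4.1 kg.
Tool frame: the origin (TCP) lies at the very end of the fingers, on their centre line; the grasp point (between the pads) lies 19 mm behind it; z points along the fingers, y is the direction in which the jaws open and shut (so a half turn about z gives the same grasp; the last joint's range is limited). The gripper opens to 85 mm and grips with 20 to 120 N. Pads are 22 mm wide; open, the fingers measure 114 mm over their backs; the gripper's body (76 mm by 85 mm) begins 54 mm behind the grasp point. The pads swing forward as they close: fully open they stand 13 mm farther back than shut.
Start: joints at [-1.262, 0.398, 0.045, 1.537, -0.019, 1.207, -0.051], TCP at [0.258, 0.597, 0.231] pointing down, gripper open.
Joint ranges: [-2.82, 2.82], [-0.49, 2.23], [-1.37, 1.46], [0, 2.46], [-1.36, 4.5], [0.23, 2], [-2.94, 2.94]. Speed limits (rad/s): [2.57, 2.57, 3.14, 3.14, 3.14, 3.14, 3.14].

INTERFACE

Orientations are given as a unit quaternion [w, x, y, z].
In Python, from station import robot gives the robot as it stands. Calls block until the motion is done:
- robot.reach(position, orientation): joint-space move of the TCP to a pose.
- robot.line_to(position, v=0.15, frame=None, until_force=None): straight line of the TCP; frame=None keeps the orientation; v is the mean speed in m/s. With until_force (N) it stops when the force on the tool has changed by that much, and returns True; else False.
- robot.goto_joints(angles): joint-space move.
- robot.grip(opening): finger opening in m; the grip force is fixed at half the most; returns when the fingers have stopped.
- robot.sleep(seconds).
- robot.inverse_kinematics(position, orientation): joint angles nearest the present ones, or None.
- robot.read_state(): the state.
- robot.camera(name): name is "scene" or "top" or "wrist"; returns a dict with "color" (480x640x3 uint8, blue, green, red), "fx", "fy", "cx", "cy" (pixels), "eye" and "attitude" of the camera in the world. Camera axes: x right, y down, z forward; pixel columns grow to the right and rows downward; lengths in m; the calibration is good to about 2 mm. A picture is of the moment at which its call begins. There is no depth.
A pose or a line that the arm cannot do raises robot.IKError and nothing moves.
- robot.hand_in(): hands the job in, once; it reports no verdict.
The state is a dict: "t": time; "qpos": joint angles; "dq": joint speeds; "tau": joint torques, N m; "position": TCP position; "tool_rot": TCP orientation; "force": force on the tool from outside, world axes, zero at the start; "wrist_torque": the same for the moment, N m; "gripper_width": finger opening in m.
Only numpy, scipy, OpenCV 4.12 (cv2) and the standard library are available. Lean on these libraries where they do the work, as an engineer would, in place of code of your own. Each camera call takes 0.05 s, during which the arm holds its last target.

## Working session

There is one attempt and no reset: what is moved stays moved. The work goes in short steps, each a Python script; the robot and the scene stay as the last script left them, time stands still between calls to the robot, and variables do not carry over. Pictures are saved under pics/ and viewed, and the job is handed in when it is done.

```bash
mkdir -p pics; ls
python3 - <<'E'
from station import robot
import cv2
for n in ("scene","top","wrist"):
    c=robot.camera(n); cv2.imwrite(f"pics/{n}0.png",c["color"]); print(n,c["fx"],c["fy"],c["cx"],c["cy"],c["eye"],c["attitude"])
s=robot.read_state(); print(s["t"],s["position"],s["tool_rot"],s["gripper_width"])
E
```

```text
pics
scene 438.97833059914683 438.97833059914683 318.78188953422176 240.614790839051 [1.35473242 0.11072021 0.78809529] [-0.27548818  0.58583281  0.68674134 -0.33059418]
top 468.4127731956978 468.4127731956978 315.7127527520866 243.1764217677873 [ 0.38417457 -0.02218062  1.18655378] [-0.03243017  0.71369825 -0.69760498  0.05413292]
wrist 412.93767180130175 412.93767180130175 320.5160175986493 242.2564898280549 [0.18868997 0.62603039 0.37107562] [0.12387988 0.826395   0.54339129 0.08031796]
0.15 [0.25755253 0.59628573 0.23051138] [-9.27686874e-05  2.02420123e-01  9.79298498e-01 -7.33104477e-04] 0.0853080631964518
```

View pics/scene0.png

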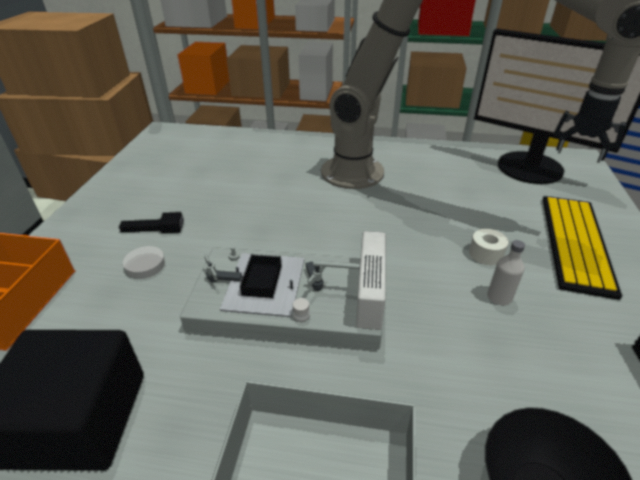

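View pics/top0.png

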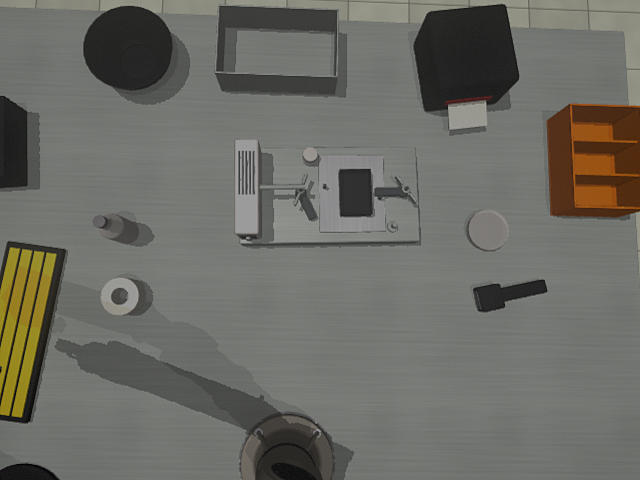

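Run:
```python
import cv2
a=cv2.imread("pics/top0.png")[130:255,225:430]; cv2.imwrite("pics/topc.png",cv2.resize(a,None,fx=3.9,fy=3.9,interpolation=cv2.INTER_CUBIC))
a=cv2.imread("pics/scene0.png")[225:355,175:395]; cv2.imwrite("pics/scenec.png",cv2.resize(a,None,fx=3.6,fy=3.6,interpolation=cv2.INTER_CUBIC))
```

```text
(no output)
```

View pics/topc.png

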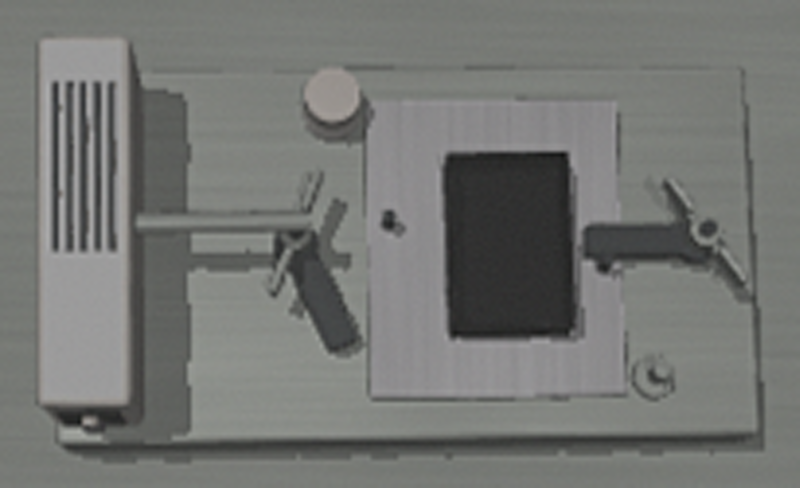

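View pics/scenec.png

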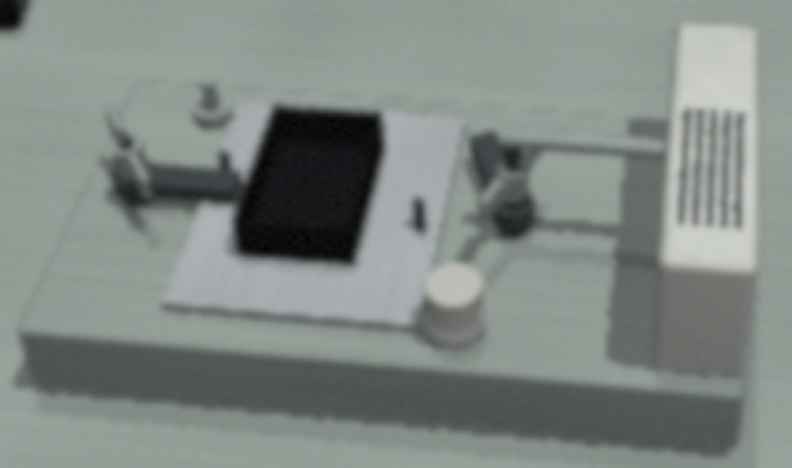

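```bash
cat > h.py <<'E'
import numpy as np, cv2, pickle
from scipy.spatial.transform import Rotation as R
from scipy.optimize import least_squares
def rot(q): q=np.asarray(q); return R.from_quat([q[1],q[2],q[3],q[0]])
def quat(r): x=r.as_quat(); return [x[3],x[0],x[1],x[2]]
def proj(c,P):
    p=rot(c["attitude"]).inv().apply(np.atleast_2d(P)-c["eye"])
    return np.c_[c["fx"]*p[:,0]/p[:,2]+c["cx"],c["fy"]*p[:,1]/p[:,2]+c["cy"]]
def ray(c,uv,z):
    d=rot(c["attitude"]).apply([(uv[0]-c["cx"])/c["fx"],(uv[1]-c["cy"])/c["fy"],1.])
    e=np.asarray(c["eye"]); return e+d*(z-e[2])/d[2]
def S2W(s,P):
    P=np.atleast_2d(np.asarray(P,float)).copy(); x,y,a=s
    c_,s_=np.cos(a),np.sin(a)
    return np.c_[x+c_*P[:,0]-s_*P[:,1], y+s_*P[:,0]+c_*P[:,1], P[:,2]]
def snap(robot,n,f):
    c=robot.camera(n); cv2.imwrite(f"pics/{f}.png",c["color"]); c={k:v for k,v in c.items() if k!="color"}
    pickle.dump(c,open(f"{f}.pkl","wb")); return c
E
python3 - <<'E'
from station import robot
from h import *
T=snap(robot,"top","top1");S=snap(robot,"scene","scene1")
top=np.array([(-120,-220,60,755,435),(120,-220,60,741,68),(-120,220,60,62,430),(95,25,68,368,100),(95,-135,68,617,100),(-95,-135,68,626,396),(-95,25,68,372,397),(110,220,155,38,38),(-110,220,155,38,402),(-110,164,155,130,405),(110,164,155,128,40)],float)
sc=np.array([(95,25,68,412,326),(95,-135,68,165,305),(-95,25,68,465,120),(110,220,155,756,265),(110,164,155,668,262),(-110,164,155,680,25),(-110,220,155,755,27),(120,-220,60,22,335),(120,220,0,740,450)],float)
tu=top[:,3:]/3.9+[225,130]-.37; su=sc[:,3:]/3.6+[175,225]-.36
def f(s,w=None):
    a=(proj(T,S2W(s,top[:,:3]/1e3))-tu); b=(proj(S,S2W(s,sc[:,:3]/1e3))-su)
    return np.r_[a.ravel(),b.ravel()]
r=least_squares(f,[.6,0,0],loss="soft_l1"); print(r.x); e=f(r.x).reshape(-1,2).round(1); print(e)
for nm,m in(("T",slice(0,22)),("S",slice(22,None))):
    q=least_squares(lambda s:f(s)[m],[.6,0,0],loss="soft_l1"); print(nm,q.x)
E
```

```text
[ 0.64591308 -0.08519581  0.04125493]
[[ 1.7 -0.2]
 [ 0.8 -1.1]
 [-1.6  4. ]
 [-1.   0.3]
 [-0.2 -0.3]
 [ 0.4 -0.3]
 [-0.3  0.5]
 [-0.9 -1.1]
 [-1.   1.5]
 [ 0.8  0.4]
 [ 0.8 -1.8]
 [ 2.4 -0. ]
 [-1.  -0.5]
 [ 0.6 -0.6]
 [ 1.5  1.6]
 [-2.6  0.1]
 [-1.  -1.8]
 [ 2.1 -0.7]
 [-2.  -1. ]
 [-0.3  3.1]]
T [ 0.64605038 -0.08540316  0.03602405]
S [ 0.64603465 -0.08514264  0.05143973]
```

Run:
```python
from station import robot
from h import *
y=0.04; q=[0,-np.sin(y/2),np.cos(y/2),0]
s=robot.read_state()
p=np.array(s["position"]);p[2]=.33
robot.line_to(list(p),v=.25)
robot.reach([.60,-.03,.33],q)
robot.grip(0.0)
c=snap(robot,"wrist","w1"); print(robot.read_state()["t"],robot.read_state()["position"],c["eye"],rot(c["attitude"]).apply([0,0,1]))
```

```text
4.1417 [ 0.60000917 -0.03000947  0.33001362] [ 0.52503    -0.03289422  0.47072295] [ 0.29164225  0.01147944 -0.95645858]
```

View pics/w1.png

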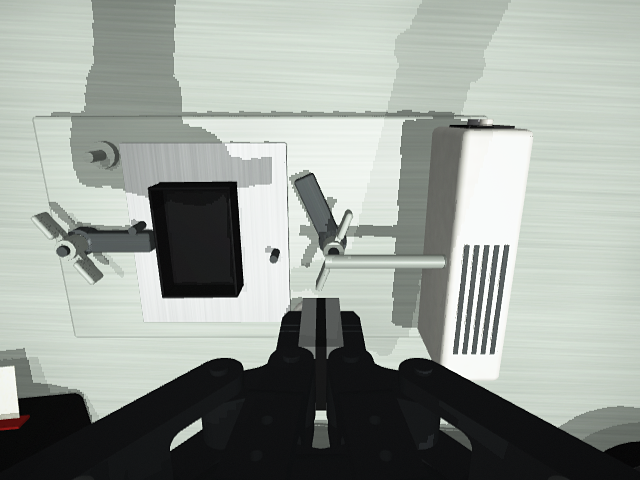

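Run:
```python
from station import robot
from h import *
robot.line_to([.585,0.01,.235],v=.2)
c=snap(robot,"wrist","w2"); print(robot.read_state()["t"],c["eye"])
a=cv2.imread("pics/w1.png"); cv2.imwrite("pics/w1c.png",cv2.resize(a[100:350,20:350],None,fx=2.4,fy=2.4,interpolation=cv2.INTER_CUBIC))
```

```text
4.8583 [0.51059672 0.00654314 0.37661673]
```

View pics/w2.png

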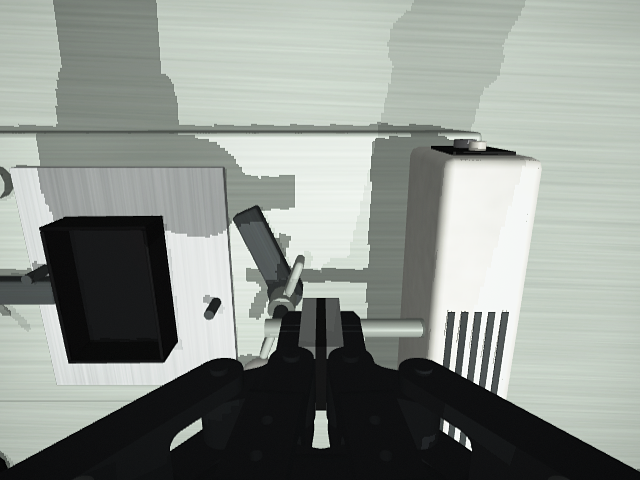

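View pics/w1c.png

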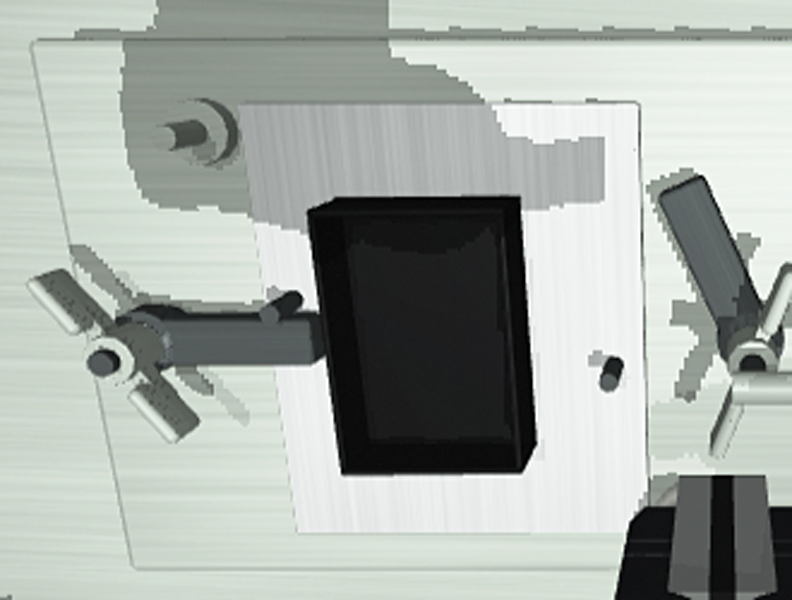

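Run:
```python
from h import *
W1=pickle.load(open("w1.pkl","rb"));W2=pickle.load(open("w2.pkl","rb"))
c1=lambda u,v:((u/2.4+20-.29),(v/2.4+100-.29))
A=[((-95,-135,68),c1(238,102)),((-95,25,68),c1(639,102)),((95,-135,68),c1(297,532)),((-120,-220,60),c1(33,40)),((120,-220,60),c1(135,570)),((14.5,12,92),c1(609,381)),((0,-180,111),c1(103,363))]
B=[((-95,-135,68),(12,168)),((-95,25,68),(224,167)),((95,-135,68),(58,384)),((14.5,12,92),(210,314))]
def f(s):
    o=[]
    for C,L in((W1,A),(W2,B)):
        o.append((proj(C,S2W(s,np.array([l[0] for l in L])/1e3))-np.array([l[1] for l in L])))
    return np.vstack(o).ravel()
r=least_squares(f,[.64,-.08,.04],loss="soft_l1"); s=r.x; print(s); print(f(s).reshape(-1,2).round(1))
np.save("seal.npy",s)
stud=S2W(s,[0,.07,.1])[0]; print("stud",stud)
def toS(P): d=np.asarray(P)[:2]-s[:2]; c,n=np.cos(s[2]),np.sin(s[2]); return np.array([c*d[0]+n*d[1],-n*d[0]+c*d[1]])*1e3
for C,uv in((W1,c1(682,184)),(W2,(245,212))):
    p=toS(ray(C,uv,.084)); d=p-[0,70]; print("dogtip",p,np.hypot(*d),np.arctan2(-d[0],-d[1]))
def tri(L):
    def g(P): return np.concatenate([proj(C,P)[0]-uv for C,uv in L])
    r=least_squares(g,[.64,0,.1]); return r.x,np.abs(r.fun).max()
print("dog tip tri",tri([(W1,c1(682,184)),(W2,(245,212))]))
for z in(.107,.117):
  for C,uv in((W1,c1(791,268)),(W2,(301,257)),(W1,c1(718,455))):
    p=toS(ray(C,uv,z)); d=p-[0,70]; print("wing",z,p,np.hypot(*d),np.degrees(np.arctan2(d[1],d[0])))
# hub center, bar end
print("hub", toS(ray(W1,c1(752,362),.115)),"w2",toS(ray(W2,(281,302),.115)))
# tray inner/outer corners
for uv in [(520,198),(536,440),(520,472)]: print("tray",toS(ray(W1,c1(*uv),.1)),toS(ray(W1,c1(*uv),.068)))
print("pin tri",toS(tri([(W1,c1(609,381)),(W2,(210,314))])[0]),tri([(W1,c1(609,381)),(W2,(210,314))]))
```

```text
[ 0.64532646 -0.08438342  0.04233587]
[[ 0.  -0.1]
 [ 1.5 -0.5]
 [ 0.9  0.8]
 [-3.8 -1.6]
 [-1.7  1.8]
 [ 1.6  0.6]
 [ 0.4  0.5]
 [-3.5 -1.1]
 [ 0.3 -0.7]
 [-0.8  1.9]
 [ 0.5  1. ]]
stud [ 0.64236384 -0.01444614  0.1       ]
dogtip [-64.34904854  40.80297283] 70.66304864468589 1.1448457217402805
dogtip [-63.97834476  41.34475327] 70.10243764377795 1.1496986468701613
dog tip tri (array([ 0.5798561 , -0.04619664,  0.08232638]), np.float64(0.34309946317486606))
wing 0.107 [-36.02425214  82.18331769] 38.028673030917425 161.3145835580725
wing 0.107 [-37.3323651   82.56590703] 39.39044938863442 161.39699729897362
wing 0.107 [39.89784618 54.52259128] 42.794722933109405 -21.202563982780724
wing 0.117 [-38.27830931  81.47814045] 39.96219052683793 163.30810605250525
wing 0.117 [-40.79759342  83.08447182] 42.844451586452344 162.21808367880857
wing 0.117 [35.55642834 54.57790293] 38.75694356803783 -23.448105664187334
hub [-1.58058212 67.54230431] w2 [-7.12641074 68.55377087]
tray [-61.48996014 -19.2889299 ] [-56.61131754 -25.83383533]
tray [ 36.20952454 -18.88696605] [ 49.52137449 -25.39717483]
tray [ 50.24621015 -26.20984532] [ 64.76967631 -33.35214913]
pin tri [15.8470088  10.12829715] (array([ 0.66073061, -0.0735935 ,  0.087228  ]), np.float64(0.2820203107262955))
```

```bash
cat >> h.py <<'E'
def tq(alpha): return [0,float(np.cos(alpha/2)),float(np.sin(alpha/2)),0]
E
python3 - <<'E'
from station import robot
from h import *
s=np.load("seal.npy"); st=S2W(s,[0,.07,0])[0]
print(robot.read_state()["qpos"].round(2) if hasattr(robot.read_state()["qpos"],'round') else robot.read_state()["qpos"])
for a in range(-10,380,15):
    ph=np.radians(a); 
    for r,z in((.032,.097),):
        p=[st[0]+r*np.cos(ph),st[1]+r*np.sin(ph),z]; 
        j=robot.inverse_kinematics(p,tq(ph)); j2=robot.inverse_kinematics(p,tq(ph+np.pi))
        print(a,None if j is None else np.round(j,2),None if j2 is None else np.round(j2,2))
print(robot.read_state()["t"])
E
```

```text
[-0.6   0.33  0.66  1.7  -0.22  1.18  1.72]
-10 [-0.75  0.98  1.26  1.62 -0.97  1.28 -1.06] [-0.46  0.65  0.63  1.62 -0.43  1.02  1.7 ]
5 [-0.74  0.92  1.17  1.62 -0.89  1.23 -0.86] [-0.44  0.63  0.58  1.62 -0.4   1.01  1.92]
20 [-0.74  0.88  1.13  1.63 -0.85  1.19 -0.64] [-0.43  0.62  0.54  1.62 -0.36  1.    2.14]
35 [-0.73  0.84  1.07  1.64 -0.79  1.16 -0.42] [-0.41  0.6   0.49  1.63 -0.32  0.99  2.37]
50 [-0.73  0.8   1.02  1.65 -0.74  1.13 -0.2 ] [-0.38  0.58  0.43  1.64 -0.28  0.98  2.58]
65 [-0.72  0.76  0.97  1.67 -0.69  1.09  0.02] [-0.35  0.56  0.37  1.66 -0.23  0.97  2.81]
80 [-0.7   0.72  0.92  1.69 -0.64  1.06  0.24] [ 0.17  0.54 -0.36  1.66  0.22  0.98  2.7 ]
95 [-0.68  0.68  0.86  1.71 -0.59  1.03  0.47] [ 0.31  0.56 -0.56  1.68  0.34  1.    2.87]
110 [-0.66  0.64  0.81  1.73 -0.53  1.01  0.7 ] [ 0.58  0.67 -0.96  1.7   0.61  1.1   2.92]
125 [-0.62  0.6   0.75  1.75 -0.48  0.98  0.93] [-0.87  0.91  1.26  1.75 -0.93  1.21 -1.87]
140 [-0.59  0.58  0.71  1.76 -0.45  0.97  1.17] [-0.87  0.9   1.26  1.77 -0.92  1.21 -1.6 ]
155 [-0.56  0.56  0.67  1.78 -0.41  0.95  1.41] [-0.
[... 634 characters left out ...]
2.8 ] [-0.62  0.7   0.92  1.72 -0.64  1.05  0.35]
275 [ 0.54  0.62 -0.76  1.66  0.48  1.06  2.86] [-0.58  0.69  0.87  1.69 -0.6   1.04  0.57]
290 [ 0.75  0.82 -1.16  1.63  0.79  1.23  2.91] [-0.55  0.68  0.81  1.67 -0.56  1.04  0.8 ]
305 [-0.74  0.97  1.26  1.66 -0.96  1.27 -1.8 ] [-0.52  0.67  0.76  1.65 -0.52  1.03  1.02]
320 [-0.74  0.97  1.26  1.64 -0.97  1.27 -1.55] [-0.5   0.67  0.72  1.64 -0.49  1.03  1.25]
335 [-0.74  0.98  1.26  1.63 -0.97  1.28 -1.31] [-0.48  0.66  0.68  1.62 -0.46  1.03  1.47]
350 [-0.75  0.98  1.26  1.62 -0.97  1.28 -1.06] [-0.46  0.65  0.63  1.62 -0.43  1.02  1.7 ]
365 [-0.74  0.92  1.17  1.62 -0.89  1.23 -0.86] [-0.44  0.63  0.58  1.62 -0.4   1.01  1.92]
4.8583
```

Run:
```python
from station import robot
from h import *
s=np.load("seal.npy")
def pose(th,off,z,r=.060):
    d=np.array([-np.sin(th),-np.cos(th)]); n=np.array([-np.cos(th),np.sin(th)])
    p=r*d+off*n+[0,.07]
    return list(S2W(s,[p[0],p[1],z])[0]), tq(np.arctan2(d[1],d[0])+s[2]+np.pi)
t0=1.147
p,q=pose(t0,.035,.20); robot.reach(p,q)
p,q=pose(t0,.035,.074)
print("down",robot.line_to(p,v=.12,until_force=6),robot.read_state()["position"])
for th in np.r_[np.linspace(t0,0,9),-.1,-.2]:
    p,q=pose(th,.021,.074)
    hit=robot.line_to(p,v=.06,frame=q,until_force=10)
    st=robot.read_state(); print(round(th,2),hit,np.round(st["force"],1),st["t"])
    if hit: break
snap(robot,"scene","sc2");snap(robot,"wrist","w3")
a=cv2.imread("pics/sc2.png")[225:355,175:395]; cv2.imwrite("pics/sc2c.png",cv2.resize(a,None,fx=3.6,fy=3.6,interpolation=cv2.INTER_CUBIC))
```

```text
down False [ 0.5736939  -0.01034789  0.07475907]
1.15 False [ 0.5 -0.2 -0.3] 8.4583
1.0 False [-0.7  0.2  1.1] 8.7583
0.86 False [-0.6 -0.5  0.1] 9.0583
0.72 False [-0.1 -0.3  1.1] 9.3583
0.57 False [-1.   0.4  0.1] 9.6583
0.43 False [-0.   0.  -0.3] 9.9583
0.29 False [-0.3  0.2  0.3] 10.2583
0.14 False [-0.9 -0.4 -1. ] 10.5583
0.0 False [-1.5  1.2 -0.7] 10.8583
-0.1 True [-3.  -0.4  3.8] 11.0667
```

View pics/w3.png

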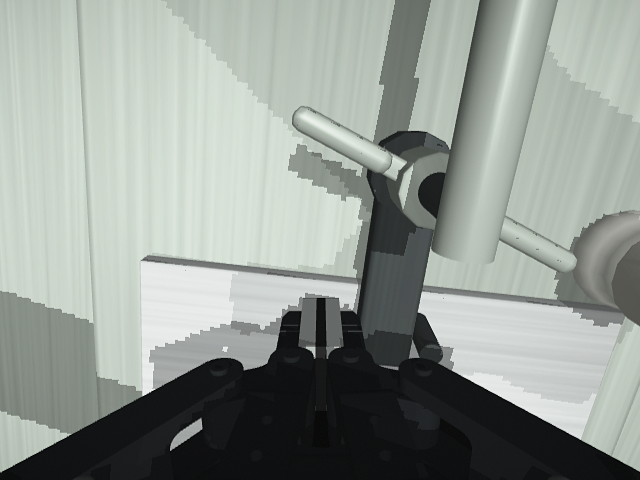

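View pics/sc2c.png

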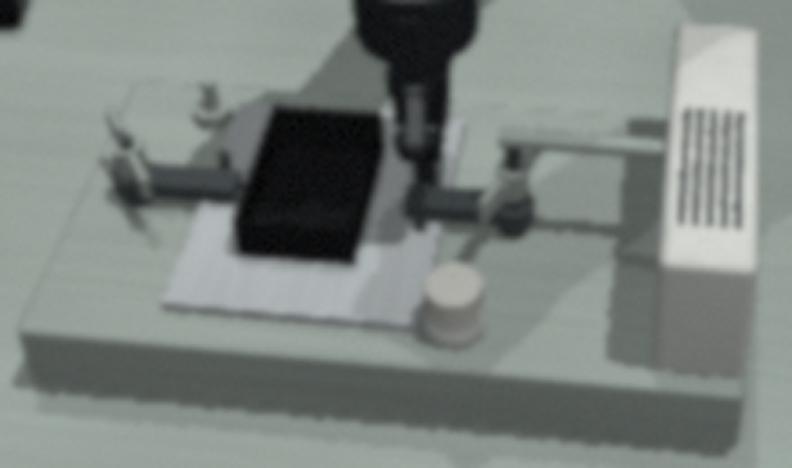

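Run:
```python
from station import robot
from h import *
s=np.load("seal.npy")
c,n=np.cos(s[2]),np.sin(s[2])
p0=np.array(robot.read_state()["position"])
hit=robot.line_to(list(p0+.008*np.array([c,n,0])),v=.02,until_force=15)
st=robot.read_state(); print(hit,(np.array(st["position"])-p0)*1e3,np.round(st["force"],1))
robot.line_to(list(p0-.015*np.array([c,n,0])),v=.1)
p=np.array(robot.read_state()["position"]); print((S2W([0,0,-s[2]],(p-[s[0],s[1],0])))*1e3)
robot.line_to([p[0],p[1],.18],v=.2)
snap(robot,"wrist","w4"); print(robot.read_state()["t"])
```

```text
True [-0.77427067 -0.0131648  -0.7552135 ] [-2.9 -0.3  1. ]
[[-36.83712861   8.76600607  72.78815909]]
12.55
```

View pics/w4.png

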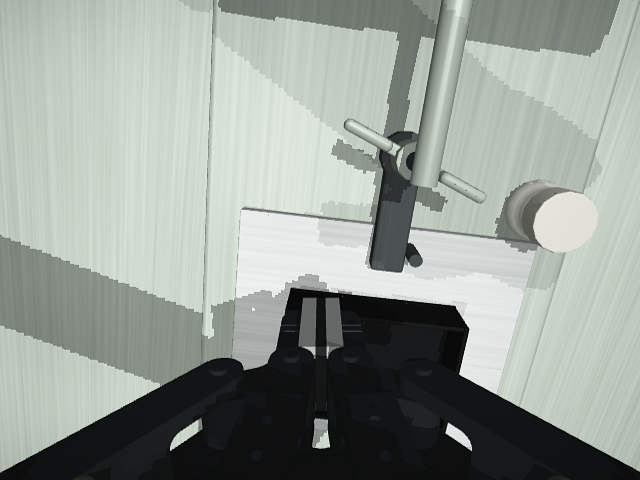

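Run:
```python
from h import *
s=np.load("seal.npy"); C=pickle.load(open("w4.pkl","rb"))
def toS(P): d=np.asarray(P)[:2]-s[:2]; c,n=np.cos(s[2]),np.sin(s[2]); return np.array([c*d[0]+n*d[1],-n*d[0]+c*d[1]])*1e3
for uv in((370,264),(404,270),(413,198),(376,218)): print(uv,toS(ray(C,uv,.084)))
print("pin",toS(ray(C,(417,261),.092)))
print("plate",toS(ray(C,(242,208),.068)),toS(ray(C,(533,243),.068)))
print("wing tips",toS(ray(C,(346,124),.108)),toS(ray(C,(484,199),.108)))
a=cv2.imread("pics/w4.png")[90:300,320:520]; cv2.imwrite("pics/w4c.png",cv2.resize(a,None,fx=2.85,fy=2.85,interpolation=cv2.INTER_CUBIC))
```

```text
(370, 264) [-9.90554449  2.39287527]
(404, 270) [11.00041937  1.08521151]
(413, 198) [ 8.74031621 45.14759622]
(376, 218) [-10.5486823  30.991706 ]
pin [15.73297635 10.23637962]
plate [-92.38852683  23.98785451] [91.38256295 23.19446794]
wing tips [-35.41815628  81.53299101] [39.7340931  52.64744782]
```

View pics/w4c.png

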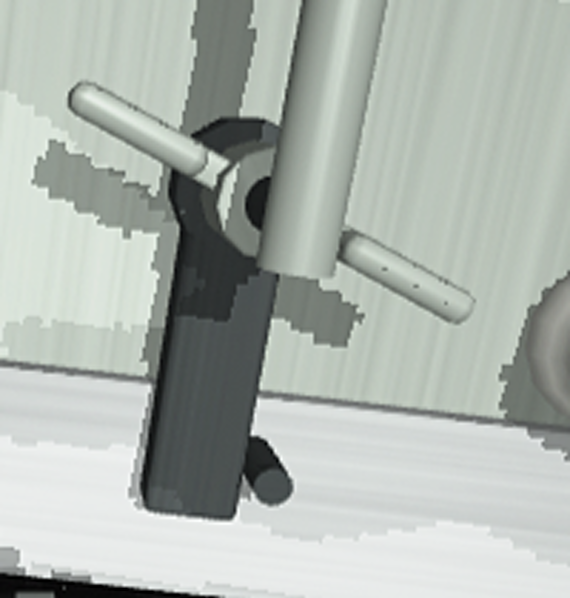

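```bash
cat > nut.py <<'E'
import sys
from station import robot
from h import *
s=np.load("seal.npy")
def pose(psi,off,z,r=.032):
    u=np.array([np.cos(psi),np.sin(psi)]); n=np.array([-u[1],u[0]])
    p=r*u+off*n+[0,.07]
    return list(S2W(s,[p[0],p[1],z])[0]), tq(psi+s[2]+np.pi)
def stroke(p0,p1,z=.097,tag="",F=12,step=15):
    p0,p1=np.radians([p0,p1])
    p,q=pose(p0,.024,.18); robot.reach(p,q)
    p,q=pose(p0,.024,z)
    if robot.line_to(p,v=.15,until_force=8):
        print("descent hit",robot.read_state()["position"]); p=robot.read_state()["position"]; robot.line_to([p[0],p[1],.18]); return None
    hits=0; last=p0; off=.0135
    N=int(round((p0-p1)/np.radians(step)))
    stop=None
    for psi in np.linspace(p0,p1,N+1):
        p,q=pose(psi,off,z)
        hit=robot.line_to(p,v=.06,frame=q,until_force=F); st=robot.read_state()
        if hit:
            print("hit at",np.degrees(psi).round(),np.round(st["force"],1),"t",st["t"])
            hit=robot.line_to(p,v=.03,frame=q,until_force=F); st=robot.read_state()
            if hit: stop=psi; print("again",np.round(st["force"],1)); break
        last=psi
    w=robot.read_state(); pos=np.array(w["position"]); d=pos[:2]-S2W(s,[0,.07,0])[0][:2]
    print("end finger rel angle",np.degrees(np.arctan2(d[1],d[0])-s[2]).round(1),"r",np.hypot(*d).round(4),"F",np.round(w["force"],1))
    p,q=pose(last,.024,z); robot.line_to(p,v=.1)
    robot.line_to([p[0],p[1],.18],v=.25)
    snap(robot,"wrist","n"+tag); snap(robot,"scene","ns"+tag)
    print("t",robot.read_state()["t"])
    return stop
E
python3 - <<'E'
from nut import *
stroke(-20,-195,tag="1")
E
```

```text
end finger rel angle -172.2 r 0.0347 F [ 0.2  0.2 -0.9]
t 20.1583
```

View pics/n1.png

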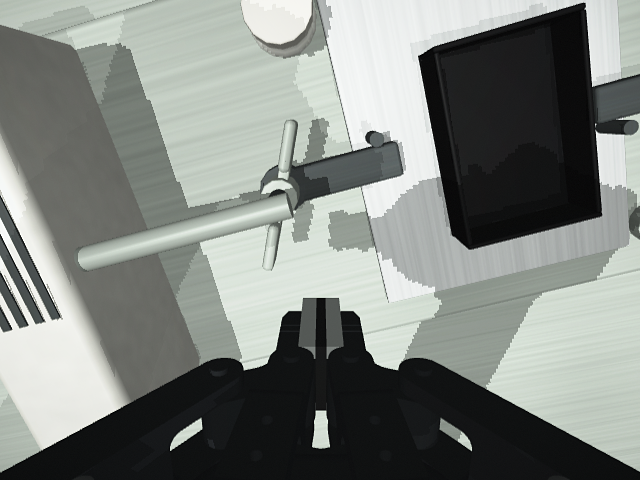

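```bash
cat > tips.py <<'E'
from h import *
s=np.load("seal.npy")
def toS(P): d=np.asarray(P)[:2]-s[:2]; c,n=np.cos(s[2]),np.sin(s[2]); return np.array([c*d[0]+n*d[1],-n*d[0]+c*d[1]])*1e3
def tips(f,a,b,z=.105):
    C=pickle.load(open(f+".pkl","rb")); A=toS(ray(C,a,z));B=toS(ray(C,b,z)); print(A,B,"mid",(A+B)/2,"len",np.hypot(*(A-B)),"ang",np.degrees(np.arctan2(*(B-A)[::-1])))
E
python3 -c "
from tips import *
tips('n1',(290,124),(268,268))"
```

```text
[34.95389481 52.02714932] [-36.17825876  85.48194604] mid [-0.61218198 68.75454768] len 78.60665807515606 ang 154.81151128521313
```

Run:
```python
from nut import *
stroke(-20,-195,tag="2")
```

```text
end finger rel angle -172.2 r 0.0347 F [0.5 0.5 0.2]
t 29.125
```

View pics/n2.png

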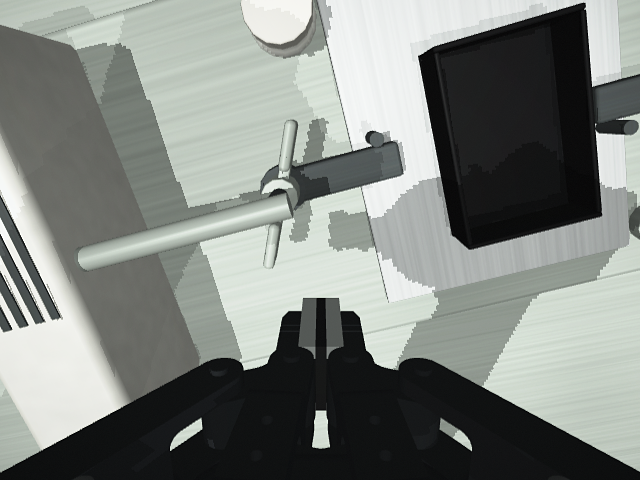

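Run:
```python
from nut import *
stroke(-20,-195,tag="3")
```

```text
hit at -166.0 [ 2.7 -2.7 -1.2] t 36.275
again [ 2.6 -2.7 -0.5]
end finger rel angle -125.3 r 0.0386 F [ 2.6 -2.7 -0.5]
t 37.3917
```

View pics/n3.png

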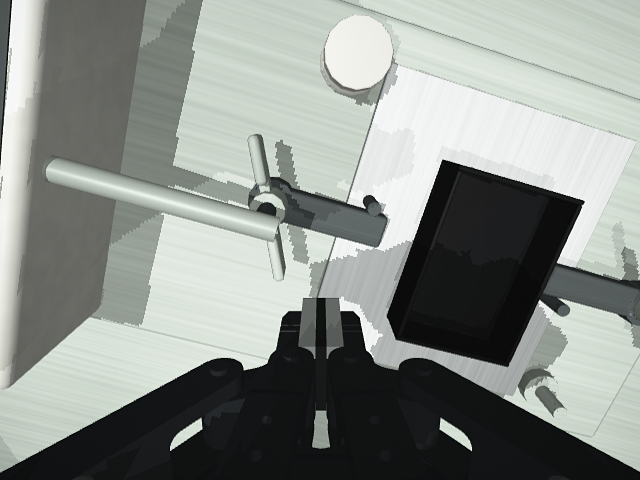

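```bash
python3 -c "
from tips import *
tips('n2',(291,124),(268,266),.10)
tips('n3',(254,138),(279,278),.10)"
python3 - <<'E'
from nut import *
psi=np.radians(-135)
p,q=pose(psi,.026,.18); robot.reach(p,q)
p,q=pose(psi,.026,.097); print(robot.line_to(p,v=.15,until_force=8))
for a in (-140,-150,-160,-170,-180):
    p,q=pose(np.radians(a),.0135,.097)
    h=robot.line_to(p,v=.04,frame=q,until_force=22); st=robot.read_state(); d=np.array(st["position"])[:2]-S2W(s,[0,.07,0])[0][:2]
    print(a,h,np.round(st["force"],1),np.degrees(np.arctan2(d[1],d[0])-s[2]).round(1),np.hypot(*d).round(4))
    if h: break
p,q=pose(np.radians(a+12),.026,.097); robot.line_to(p,v=.1)
robot.line_to([p[0],p[1],.20],v=.25)
snap(robot,"wrist","n4"); print(robot.read_state()["t"])
E
```

```text
[34.83604028 51.89448251] [-36.6434964   86.26321522] mid [-0.90372806 69.07884886] len 79.31288641580075 ang 154.320859463846
[35.38210675 83.67238117] [-36.65244915  51.82321771] mid [-0.6351712  67.74779944] len 78.76132589256194 ang -156.14799103738895
False
-140 False [-0.3  0.8  0.2] -116.6 0.0345
-150 False [ 4.1 -4.1  0.1] -122.9 0.0353
-160 False [  9.2 -10.7  -6. ] -126.1 0.0368
-170 False [ 15.2 -18.6 -11. ] -128.7 0.0386
-180 False [ 17.2 -27.2 -15.7] -131.2 0.0402
41.3667
```

View pics/n4.png

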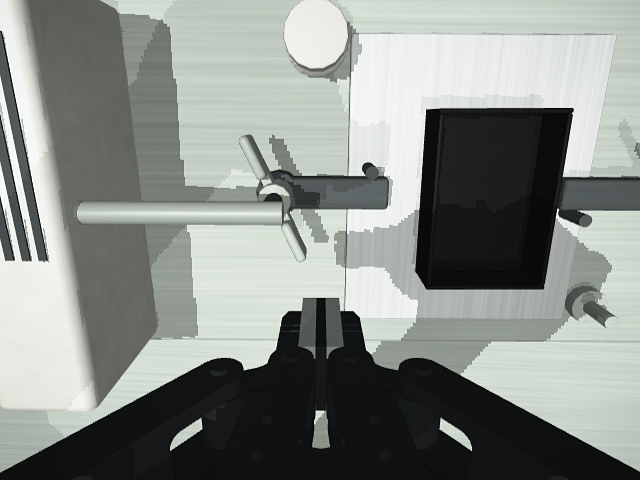

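```bash
python3 -c "
from tips import *
tips('n4',(242,140),(302,258),.10)
C=pickle.load(open('n4.pkl','rb'))
for uv in((387,178),(387,208)): print('dog tip',toS(ray(C,uv,.084)))"
python3 - <<'E'
from nut import *
p=robot.read_state()["position"]; robot.line_to([p[0]-.06,p[1]+.03,.32],v=.25)
snap(robot,"wrist","f1"); snap(robot,"scene","f2"); print(robot.read_state()["t"],robot.read_state()["force"])
a=cv2.imread("pics/f2.png")[225:355,175:395]; cv2.imwrite("pics/f2c.png",cv2.resize(a,None,fx=3.6,fy=3.6,interpolation=cv2.INTER_CUBIC))
E
```

```text
[34.7284455  85.18113221] [-35.82743679  51.95533982] mid [-0.54949565 68.56823601] len 77.9877285560948 ang -154.78357099723175
dog tip [11.21871236 -0.46356374]
dog tip [-7.72881135 -1.40452552]
42.1667 [ 2.44553631e-01  6.05351704e-04 -6.52560948e-01]
```

View pics/f1.png

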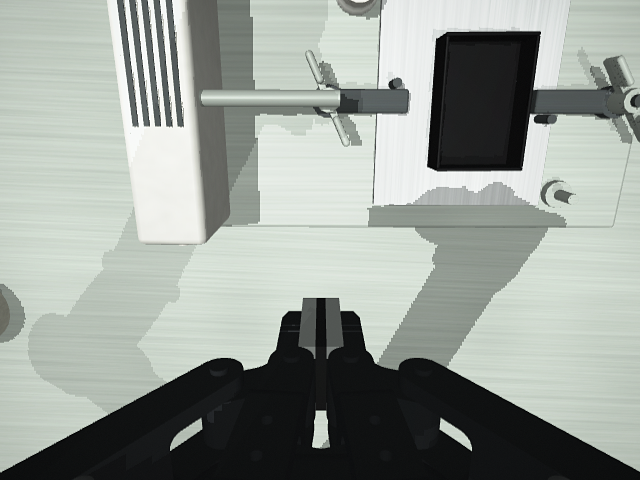

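View pics/f2c.png

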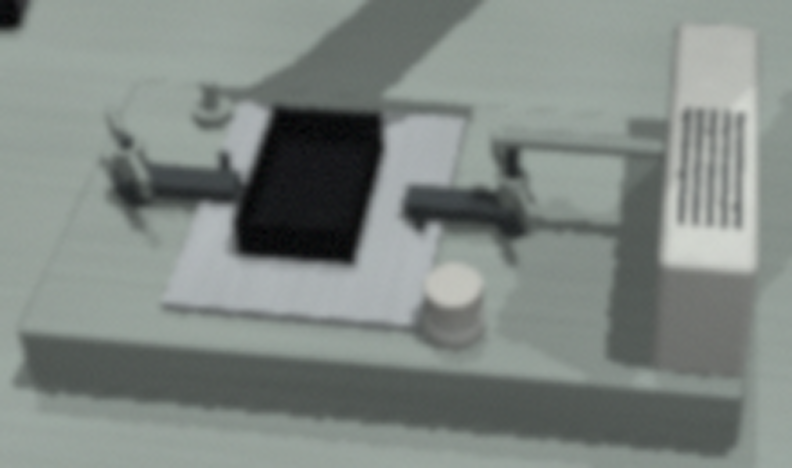

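```bash
python3 -c "
from station import robot
print(robot.hand_in(), robot.read_state()['t'])"
```

```text
the job is handed in; nothing more can be done
the job is handed in; nothing more can be done
```

The clamp dog is home and the wing nut is run down fully. I handed the job in after about 42 s of robot time, with the arm clear of everything.

- **Dog:** I pushed it with the closed fingertip from about 1.15 rad until it stopped, and a second slow push moved it no further. The close-up picture shows it lying over the plate's edge against the stop pin. Its measured tip centre was within about 2 mm of the home line, which is about the accuracy of the calibration.
- **Wing nut:** Three clockwise strokes turned it about 8.6 rad by the pictures (184° + 180° + 130°). In the third stroke it stopped hard. A harder check push reached about 36 N (fingertip only), and the wing line moved only from -156° to -155°, which is within measuring error. So I take it to be at the hard stop; I did not measure its final height.
- **Surroundings:** The pictures from before and after show the tray, tub and spare bolt where they started. I did not check the label roll, bottle, scanner and lids again; the arm worked only over the sealer and passed high over the bottle's side of the table.

My fit of the sealer's position left errors of up to 4 pixels at some corners, which amounts to a few millimetres. The force-limited stops at the dog and the nut covered that.

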